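Open the spring-loaded filter housing of a bench coolant circulator

TASK

Open the filter housing on top of the white coolant circulator: unscrew its blue cap anticlockwise with several turns of the wrist, following the thread so that its brittle neck is not pulled, pressed or levered, and keep the cap in hand as the thread lets go, because the spring under it will throw it off. Lift the cap clear and set it down gently, right way up and flat, inside the white tray; leave everything else where it is.

Things in the scene. Friction and masses are not known exactly. Their poses are not given: they have to be found in the camera images.
- circulator: white bench coolant circulator, fixed: a box 240 mm (x) by 200 mm (y), its deck 150 mm above the table. Origin at the centre of its underside, +z up, -x is its front with the display. The filter housing's upright axis is 55 mm in front of the origin (x = -55 mm, y = 0). Two hose couplings stand on the rear of the deck (x = 85 mm, y = +-50 mm, hoses up to 65 mm above the deck)
- neck: grey threaded plastic neck of the filter housing, fixed on the deck, 36 mm diameter, 28.6 mm high, on a black flange 66 mm diameter, 3 mm thick. Origin on its axis at deck height, +z up. Coarse right-hand thread: the cap climbs when turned anticlockwise seen from above; how far per turn is not known, follow it by feel. The cap has about 1 mm play; the thread cracks if loaded by more than 18 N
- cap: blue ribbed screw cap, 54 mm outside diameter, 30.6 mm high, open below, 60 g, white mark on top. Origin at the centre of its lower edge, +z up. At the start the lower edge is 5 to 10 mm above the deck. How tight it was done up varies: it leaves the thread after one to two turns, not known beforehand. The thread is self-locking: the cap stays where it is left while still on the thread
- neck_rim (a point): centre of the neck's rim, 28.6 mm above the deck. The white filter cartridge in the bore is pushed up against the cap by a spring, 7 N at first. The thread carries this load until it ends; then about 5 N comes on the hand, and the spring follows the cap 9 mm further, throwing it off if nobody holds it. The open cartridge stands 26 mm out of the rim
- cap_top (a point): centre of the cap's top face, 30.6 mm above the cap's origin
- tray: shallow white open tray, fixed: 150 mm (x) by 130 mm (y), 18 mm high, walls and floor 4 mm thick. Origin at the centre of its underside
- sample_case: flat black sample case, loose, 105 by 85 by 25 mm, 180 g. Origin at the centre of its underside. Not to be disturbed
- spare_filter: white spare filter cartridge standing upright, loose, 26 mm diameter, 58.5 mm high, 50 g. Origin at the centre of its underside. Not to be disturbed
- driver: screwdriver lying on the table, loose, 160 mm long along its x axis. Origin near its middle. Not to be disturbed

How it is judged (in metres and radians):
On the way, in this order (a step that is already met when the one before it is completed fails the run):
1. the cap, held in the fingers, has come off the thread above the neck (z of cap in the frame of neck above 0.025 m and horizontal distance between cap and neck below 0.03 m and contact force between the fingers and cap above 0.5 N), for 0.1 s.
2. the cap is carried clear of the neck in the fingers (distance between cap and neck above 0.09 m and contact force between the fingers and cap above 0.5 N), for 0.1 s.
At the end, for the whole second after the job is handed in: The cap lies right way up (within 0.1 rad) and at rest on the floor of the white tray, wholly inside its walls (lower edge within 3 mm of the tray's floor), released (x of cap in the frame of tray between -0.046 and 0.046 m and y of cap in the frame of tray between -0.036 and 0.036 m and z of cap in the frame of tray below 0.007 m and angle between cap's own z axis and vertical below 0.1 rad and linear speed of cap below 0.01 m/s); the robot touches nothing.
It fails at once if the cap gets away: off the thread or in the air without the fingers on it (a drop of more than about 12 mm counts) (distance between cap and neck above 0.027 m and contact force between the fingers and cap below 0.05 N and height (world z) of cap above 0.016 m).
It fails at once if the brittle neck and its thread are loaded with more than 18 N by the cap (contact force between cap and neck above 18 N).
It fails at once if the cap is slammed down on the tray with more than 40 N (contact force between cap and tray above 40 N).
It fails at once if the sample case, the spare filter or the screwdriver is disturbed (shifted by more than 15 to 20 mm, or the filter knocked over) (distance of any of sample_case, spare_filter from where it was at the start of the episode above 0.015 m or angle between spare_filter's own z axis and vertical above 0.3 rad or distance of driver from where it was at the start of the episode above 0.02 m).
It also fails if it takes over 72 s, if anything falls off the work surface, if the arm or the gripper's body presses on something with over 40 N, if the wrist force passes 120 N, or if a joint passes its speed limit or range.

ROBOT

A 6-joint arm with a two-finger parallel gripper is mounted at the origin on the work surface. World frame = base frame: x ahead of the robot, y to its left, z up, the work surface at z = 0. Lengths are in m, angles in degrees, forces in N, time in s.
With the tool pointing down it reaches from about 0.4 to 0.825 m from the base axis. Payload 7 kg.
Tool frame: the origin (TCP) lies midway between the tips of the shut fingers; the grasp point (between the pads) lies 19 mm behind it; z points along the fingers, y is the line along which they close (so a half turn about z gives the same grasp; the last joint's range is limited). The gripper opens to 88 mm and grips with 3 to 60 N. Pads are 19 mm wide; open, the fingers measure 130 mm over their backs; the gripper's body (78 mm by 193 mm) begins 47 mm behind the grasp point.
Start: joints at [82.798, 20.546, 0.682, 0, -70.136, -16.507], TCP at [0.271, 0.618, 0.227] pointing down, gripper open.
Joint ranges: [-176.03, 176.03], [-82.01, 121.73], [-58.28, 71.71], [-173.87, 95.51], [-174.79, -0.11], [-173.66, 173.66]. Speed limits (degrees/s): [136.94, 136.94, 172.46, 180, 180, 180].

INTERFACE

Orientations are given as [roll, pitch, yaw] about the fixed x, y, z axes, in that order (R = Rz(yaw) Ry(pitch) Rx(roll)).
In Python, from plant import ctrl gives the robot as it stands. The module is installed in compiled form; this text tells all that it offers.
- The arm moves only by the tool send_rows, never from a script. Its argument "plan" is a list that holds one entry, the list of rows, each a list of 6 numbers: the shift along the tool's x, y, z in parts of the range, where 1.0 means 800 mm, then the turn, a rotation vector about the tool's x, y, z in parts of the range, where 1.0 means 90 degrees. A call has 1 to 8 rows; each row is the pose to reach, as a shift and turn from the pose commanded when the call began, along the tool's axes at that moment; what a row does not reach only later rows make up. A row lasts 1/12 s, in which the tool goes at most 41.7 mm and 7.16 degrees, less where a joint would pass 70% of its speed; a pose out of reach is approached as far as the arm can. No shift or turn number may pass 1 either way. A call with a gripper value outside its range is refused whole. "fingers" is the opening, from 0 (shut) to 1 (fully open), set as the call begins (left out, the last holds). The fingers move at their own pace and stop on an object; the grip force is fixed at half the most. Time passes only in rows, so rows that repeat a pose let the fingers close. It gives the time, the measured TCP pose, the force, the opening and the grip force at its end, in the units of the state.
- ctrl.get_obs(): the state, without advancing time (a new reading comes with each control period).
- ctrl.snapshot(name): name is "side" or "top" or "wrist"; returns a dict with "img" (400x640x3 uint8, red, green, blue), "K" (3x3 intrinsics, pixels), "k1" (the pictures are not rectified: a ray, as slopes to the right and down, at radius r is drawn at 1 + k1 r^2 times it, then the intrinsics apply), "pose" (4x4, takes a point from camera to world coordinates). Camera axes: x right, y down, z forward; pixel columns grow to the right and rows downward; lengths in m; the calibration is good to about 2 mm. A picture is of the moment at which its call begins. There is no depth.
- ctrl.close_job(): hands the job in; it is judged then, once.
The state is a dict: "clock": time; "joint_pos": joint angles; "qvel": joint speeds; "tau": joint torques, N m; "tool_pos": TCP position; "orientation": TCP orientation; "force": force on the tool from outside, world axes, zero at the start; "moment": the same for the moment, N m; "opening": finger opening in m; "gripper_force": force on a finger pad.
Only numpy, scipy, OpenCV 4.12 (cv2) and the standard library are available. Lean on these libraries where they do the work, as an engineer would, in place of code of your own. Each camera call takes 0.05 s, during which the arm holds its last target. There are 200 camera calls.

## Working session

There is one attempt and no reset: what is moved stays moved. The work goes in short steps, Python scripts to look and compute and a tool call to move; the robot and the scene stay as the last step left them, time stands still between calls to the robot, and variables do not carry over. Pictures are saved under pics/ and viewed, at most 10 in all, crops included, and the job is handed in when it is done.

Besides the shell and the picture viewer there is one more tool, called after ">>>" by a JSON object that holds its "api" and its "payload". send_rows: Moves the arm, as the interface text tells. Its arguments: {"type":"object","properties":{"plan":{"type":"array","items":{"type":"array","items":{"type":"array","items":{"type":"number"}}}},"fingers":{"type":"number"}},"required":["plan"]}

```bash
mkdir -p pics; cat > h.py <<'E'
import numpy as np, cv2
from plant import ctrl
def snap(n,f=None):
    s=ctrl.snapshot(n)
    if f: cv2.imwrite(f'pics/{f}.png',s['img'][:,:,::-1])
    return s
def ray(s,u,v):
    K=np.array(s['K']);p=np.array(s['pose'])
    d=cv2.undistortPoints(np.array([[[u,v]]],float),K,np.array([s['k1'],0,0,0,0.]))[0,0]
    r=p[:3,:3]@np.array([d[0],d[1],1]);return p[:3,3],r/np.linalg.norm(r)
def plane(s,u,v,z):
    o,r=ray(s,u,v);return o+r*(z-o[2])/r[2]
def tri(*rs):
    A=0;b=0
    for o,r in rs:
        M=np.eye(3)-np.outer(r,r);A=A+M;b=b+M@o
    x=np.linalg.solve(A,b);return x,[round(float(np.linalg.norm((np.eye(3)-np.outer(r,r))@(x-o)))*1000,2) for o,r in rs]
def blue(s):
    h=cv2.cvtColor(s['img'],cv2.COLOR_RGB2HSV)
    return cv2.inRange(h,(95,100,40),(130,255,255))
E
python3 - <<'E'
from h import *
import pickle
S={n:snap(n) for n in('top','side','wrist')}
pickle.dump(S,open('s.pkl','wb'))
cv2.imwrite('pics/a.png',cv2.resize(np.vstack([S['top']['img'],S['side']['img']])[:,:,::-1],(480,600)))
cv2.imwrite('pics/top.png',S['top']['img'][:,:,::-1]);cv2.imwrite('pics/side.png',S['side']['img'][:,:,::-1])
cv2.imwrite('pics/wrist.png',S['wrist']['img'][:,:,::-1])
for n,s in S.items():
    print(n,np.round(s['pose'],3).tolist(),s['k1'],s['K'][0][0])
    c,_=cv2.findContours(blue(s),0,2)
    for k in c:
        if cv2.contourArea(k)>60: print(cv2.boundingRect(k),cv2.contourArea(k))
print(ctrl.get_obs())
E
```

```text
top [[0.015, -0.998, 0.068, 0.472], [-1.0, -0.016, -0.006, -0.012], [0.007, -0.068, -0.998, 1.402], [0.0, 0.0, 0.0, 1.0]] -0.11576757101957956 468.04126063908035
(293, 159, 22, 22) 331.0
(303, 93, 10, 23) 70.5
side [[-0.998, -0.013, 0.057, 0.523], [-0.055, 0.534, -0.844, 0.684], [-0.02, -0.845, -0.534, 0.582], [0.0, 0.0, 0.0, 1.0]] -0.07810742200696486 386.2157946424337
(273, 187, 27, 26) 565.0
(186, 179, 29, 80) 308.0
wrist [[-0.402, -0.873, -0.277, 0.346], [-0.916, 0.384, 0.12, 0.584], [0.002, 0.302, -0.953, 0.384], [0.0, 0.0, 0.0, 1.0]] 0.023283461618464753 324.275045352592
{'clock': 0.15, 'joint_pos': array([ 8.28002953e+01,  2.05816428e+01,  6.45741558e-01, -1.68084332e-02,
       -7.01358044e+01, -1.65055749e+01]), 'qvel': array([-0.04259857, -0.12704631,  0.13162899,  0.06195627,  0.03749788,
        0.02311892]), 'tau': array([-2.07123943e-03, -5.83275318e+01,  2.93289435e+01,  7.00119138e+00,
        8.80294276e-03, -1.16547103e-04]), 'tool_pos': array([0.27124819, 0.61768905, 0.22583455]), 'orientation': array([ 1.79926759e+02, -5.22238161e-03, -2.37109975e+01]), 'force': array([-0.3568095 , -0.28127821,  0.60202704]), 'moment': array([-0.03369699, -0.02690847, -0.02467422]), 'gripper_force': 0.0, 'opening': 0.0871983352699583}
```

View pics/top.png

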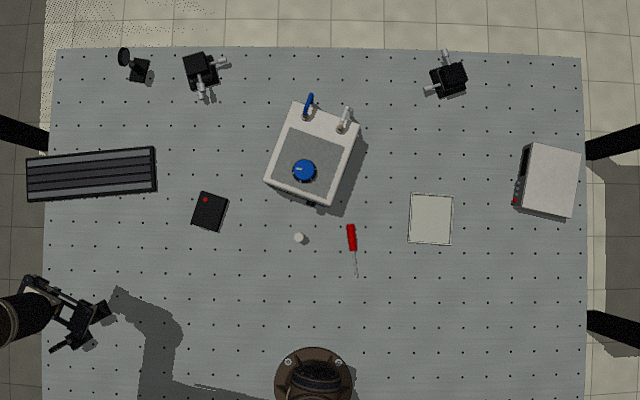

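View pics/side.png

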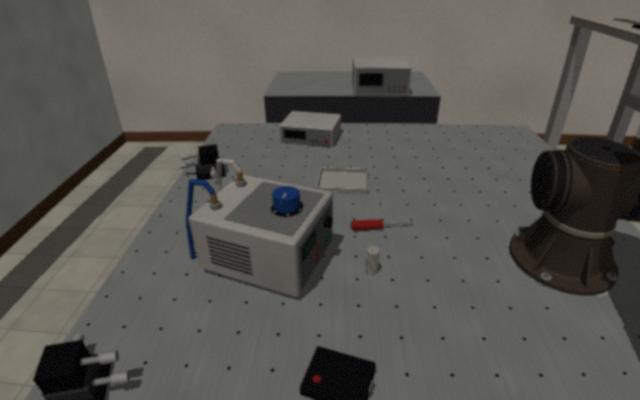

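View pics/wrist.png

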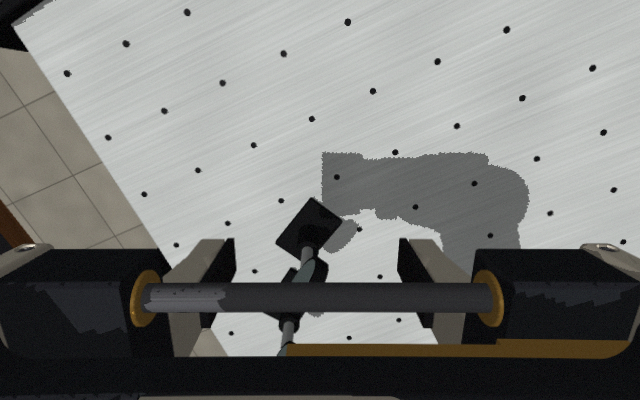

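The top view shows the cap at (304,170), the tray at about (431,219), the spare filter at (299,238), the driver at (352,240) and the case at (210,212). The side view shows the cap at (286,200) and the tray at (344,180). The wrist view shows only the bench and an empty optical post.

```bash
python3 - <<'E'
from h import *
import pickle
S=pickle.load(open('s.pkl','rb'));t,s=S['top'],S['side']
def cen(m,box):
    x,y,w,h=box;q=np.zeros_like(m);q[y:y+h,x:x+w]=m[y:y+h,x:x+w]
    M=cv2.moments(q,True);return M['m10']/M['m00'],M['m01']/M['m00'],M['m00']
a=cen(blue(t),(290,155,30,30));b=cen(blue(s),(268,183,36,34));print('cap px',a,b)
print('cap',tri(ray(t,*a[:2]),ray(s,*b[:2])))
for z in(.17,.18,.19):print(z,plane(t,*a[:2],z),plane(s,*b[:2],z))
# tray: warm bright in top view
for n,im,box in(('top',t,(400,185,62,68)),('side',s,(312,160,64,36))):
    x,y,w,h=box;hsv=cv2.cvtColor(im['img'][y:y+h,x:x+w],cv2.COLOR_RGB2HSV)
    g=im['img'][y:y+h,x:x+w].astype(int);m=((g[...,0]-g[...,2])>6).astype(np.uint8)
    m=cv2.morphologyEx(m,cv2.MORPH_OPEN,np.ones((3,3)))
    c=max(cv2.findContours(m,0,2)[0],key=cv2.contourArea)
    r=cv2.minAreaRect(c);print(n,'tray',r[0][0]+x,r[0][1]+y,r[1:],cv2.boundingRect(c))
    e=cv2.approxPolyDP(c,4,True)[:,0]+[x,y];P=np.array([plane(im,*q,.018) for q in e])
    print(e.tolist(),np.round(P[:,:2],3).tolist())
print('filter',plane(t,299,238,.03),'driver',plane(t,351,226,.01),plane(t,356,276,.01))
# circulator deck corners (eye)
for u,v in((294,101),(361,124),(331,205),(264,180)):print(plane(t,u,v,.15))
E
```

```text
cap px (303.5702005730659, 169.3352435530086, 349.0) (285.5253378378378, 199.27702702702703, 592.0)
cap (array([0.62369134, 0.03048664, 0.17198893]), [0.1, 0.1])
0.17 [0.62383975 0.03054842 0.17      ] [0.62427761 0.02730037 0.17      ]
0.18 [0.6226111  0.03019992 0.18      ] [0.62181977 0.04326104 0.18      ]
0.19 [0.62138245 0.02985143 0.19      ] [0.61936193 0.0592217  0.19      ]
top tray 430.41415214538574 218.57313537597656 ((42.70357131958008, 49.00344467163086), 4.5739216804504395) (8, 10, 46, 50)
[[413, 196], [409, 241], [448, 244], [451, 217], [446, 207], [453, 200]] [[0.568, -0.291], [0.434, -0.28], [0.426, -0.398], [0.507, -0.407], [0.537, -0.391], [0.558, -0.413]]
side tray 339.5 181.0 ((28.0, 55.0), 90.0) (0, 7, 56, 29)
[[312, 188], [323, 195], [351, 189], [359, 193], [366, 190], [366, 172], [321, 169], [319, 186]] [[0.592, -0.279], [0.559, -0.24], [0.48, -0.275], [0.458, -0.254], [0.437, -0.271], [0.43, -0.38], [0.571, -0.398], [0.572, -0.291]]
filter [0.43895325 0.04523099 0.03      ] driver [ 0.47634023 -0.10780493  0.01      ] [ 0.32857286 -0.12449909  0.01      ]
[0.81401848 0.0609657  0.15      ]
[ 0.75309145 -0.12261289  0.15      ]
[ 0.53133535 -0.04393843  0.15      ]
[0.59582767 0.13723735 0.15      ]
```

The manual's scale: shifts go in shares of 800 mm and turns go in shares of 90 degrees. Converting my numbers, 55.8 cm / 80 = 0.6975, 39.8 cm / 80 = 0.4975, 57 degrees / 90 = 0.6333.

>>> {"api": "send_rows", "payload": {"plan": [[[0.6975,0.4975,-0.0875,0,0,0.6333],[0.6975,0.4975,-0.0875,0,0,0.6333],[0.6975,0.4975,-0.0875,0,0,0.6333],[0.6975,0.4975,-0.0875,0,0,0.6333],[0.6975,0.4975,-0.0875,0,0,0.6333],[0.6975,0.4975,-0.0875,0,0,0.6333],[0.6975,0.4975,-0.0875,0,0,0.6333],[0.6975,0.4975,-0.0875,0,0,0.6333]]]}}

```text
clock: 0.82
tool_pos: [0.4416, 0.3312, 0.2607]
orientation: [-180.0, 0.0, -81.0]
force: [0.8, 0.9, -0.0]
opening: 0.0876
gripper_force: 0.0
```

```bash
cat >> h.py <<'E'
from scipy.spatial.transform import Rotation as Rn
def st():
    o=ctrl.get_obs();print('t',round(o['clock'],2),'q',np.round(o['joint_pos'],1),'p',np.round(o['tool_pos'],4),'rpy',np.round(o['orientation'],2),'F',np.round(o['force'],1),'M',np.round(o['moment'],2),o['opening'],o['gripper_force']);return o
def d(target,o=None):
    o=o or ctrl.get_obs();R=Rn.from_euler('xyz',o['orientation'],degrees=True)
    e=R.inv().apply(np.array(target)-o['tool_pos'])*100
    print('shift cm',np.round(e,2));
    for nm,yaw in(('level',o['orientation'][2]),):
        print('level rotvec',np.round((R.inv()*Rn.from_euler('xyz',[180,0,yaw],degrees=True)).as_rotvec(degrees=True),2))
E
python3 -c "
from h import *
st();d([.623,.03,.30])"
```

```text
t 0.82 q [ 57.2   7.7 -11.9  -0.  -70.3 -48.2] p [0.4416 0.3312 0.2607] rpy [-1.800e+02  1.000e-02 -8.105e+01] F [ 0.8  0.9 -0. ] M [ 0.13 -0.12 -0.  ] 0.08756132904507197 0.0
shift cm [ 32.57 -13.23  -3.93]
level rotvec [-0.    0.01 -0.  ]
```

To row units: 32.6 cm / 80 = 0.4075, -13.2 cm / 80 = -0.165, 57 degrees / 90 = 0.6333.

>>> {"api": "send_rows", "payload": {"plan": [[[0.4075,-0.165,-0.05,0,0,0.6333],[0.4075,-0.165,-0.05,0,0,0.6333],[0.4075,-0.165,-0.05,0,0,0.6333],[0.4075,-0.165,-0.05,0,0,0.6333],[0.4075,-0.165,-0.05,0,0,0.6333],[0.4075,-0.165,-0.05,0,0,0.6333],[0.4075,-0.165,-0.05,0,0,0.6333],[0.4075,-0.165,-0.05,0,0,0.6333]]]}}

```text
clock: 1.48
tool_pos: [0.614, 0.0483, 0.2983]
orientation: [180.0, -0.0, -138.1]
force: [0.1, 0.9, 0.3]
opening: 0.0875
gripper_force: 0.0
```

To row units: 57 degrees / 90 = 0.6333.

>>> {"api": "send_rows", "payload": {"plan": [[[0,0,0,0,0,0.6333],[0,0,0,0,0,0.6333],[0,0,0,0,0,0.6333],[0,0,0,0,0,0.6333],[0,0,0,0,0,0.6333],[0,0,0,0,0,0.6333],[0,0,0,0,0,0.6333],[0,0,0,0,0,0.6333]]]}}

```text
clock: 2.15
tool_pos: [0.6132, 0.0502, 0.2977]
orientation: [-180.0, -0.0, 164.9]
force: [0.0, 0.6, -0.2]
opening: 0.0877
gripper_force: 0.0
```

```bash
cat >> h.py <<'E'
def capm(s,show=1):
    c=max(cv2.findContours(blue(s),0,2)[0],key=cv2.contourArea);e=cv2.fitEllipse(c)
    if show: print('blob',np.round(e[0],1),np.round(e[1],1),round(e[2],1),cv2.boundingRect(c),cv2.contourArea(c))
    return c
E
python3 -c "
from h import *
o=st();d([.623,.03,.30]);s=snap('wrist','w1');np.save('w1.npy',s,allow_pickle=True);capm(s)
print(np.round(s['pose'],3).tolist())"
```

```text
t 2.15 q [  22.8   12.9   -0.7   -0.   -76.4 -127.9] p [0.6132 0.0502 0.2977] rpy [-1.7999e+02 -3.0000e-02  1.6493e+02] F [ 0.   0.6 -0.2] M [-0.   -0.15 -0.01] 0.08766487999611425 0.0
shift cm [-1.47 -1.7  -0.23]
level rotvec [-0.01 -0.03  0.  ]
blob [299.  204.8] [61.5 65.5] 10.6 (267, 171, 64, 67) 3139.5
[[0.26, 0.921, 0.289, 0.535], [0.966, -0.248, -0.078, 0.07], [-0.0, 0.299, -0.954, 0.456], [0.0, 0.0, 0.0, 1.0]]
```

View pics/w1.png

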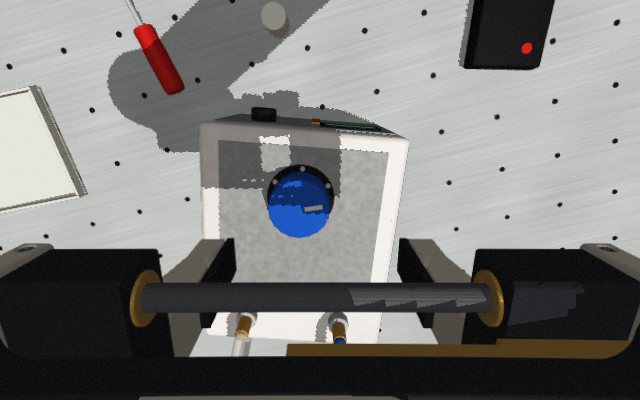

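The wrist view shows the blue cap at (299,205), about 64 px wide, on the deck; the couplings are at the lower edge, the driver, spare filter and case are well clear, and the tray is at left.

```bash
cat >> h.py <<'E'
from scipy.optimize import least_squares
def topc(s,z,fixr=None):
    """circle through the far half of the blob outline (edge of top face), on plane z"""
    c=capm(s,0)[:,0].astype(float);x,y,w,h=cv2.boundingRect(capm(s,0))
    c=c[c[:,1]>y+0.55*h]
    P=np.array([plane(s,u,v,z)[:2] for u,v in c])
    f=lambda p:np.hypot(P[:,0]-p[0],P[:,1]-p[1])-p[2]
    return least_squares(f,[*P.mean(0),.027],loss='soft_l1',f_scale=.0005).x
E
python3 -c "
from h import *
s=np.load('w1.npy',allow_pickle=True).item()
for z in(.18,.186,.192):print(z,np.round(topc(s,z),4))
x=topc(s,.187);d([x[0],x[1],.30])"
```

```text
0.18 [0.624  0.0295 0.0275]
0.186 [0.622  0.0304 0.0269]
0.192 [0.6201 0.0313 0.0263]
shift cm [-1.34 -1.67 -0.22]
level rotvec [-0.01 -0.03  0.  ]
```

To row units: -1.67 cm / 80 = -0.0209, -1.34 cm / 80 = -0.0168, 42 degrees / 90 = 0.4667.

>>> {"api": "send_rows", "payload": {"plan": [[[-0.0168,-0.0209,-0.0025,0,0,0.4667],[-0.0168,-0.0209,-0.0025,0,0,0.4667],[-0.0168,-0.0209,-0.0025,0,0,0.4667],[-0.0168,-0.0209,-0.0025,0,0,0.4667],[-0.0168,-0.0209,-0.0025,0,0,0.4667],[-0.0168,-0.0209,-0.0025,0,0,0.4667],[-0.0168,-0.0209,-0.0025,0,0,0.4667],[-0.0168,-0.0209,-0.0025,0,0,0.4667]]]}}

```text
clock: 2.87
tool_pos: [0.622, 0.0307, 0.2999]
orientation: [-180.0, -0.0, 123.6]
force: [0.6, 0.1, -0.4]
opening: 0.0874
gripper_force: 0.0
```

```bash
cat > v.py <<'E'
from h import *
import sys
st();s=snap('wrist');np.save(sys.argv[1]+'.npy',s,allow_pickle=True)
for z in(.182,.187,.192):print(z,np.round(topc(s,z),4))
E
python3 v.py w2
```

```text
t 2.87 q [  20.8   13.6    0.4   -0.   -76.8 -167.2] p [0.622  0.0307 0.2999] rpy [-1.7998e+02 -1.0000e-02  1.2360e+02] F [ 0.6  0.1 -0.4] M [-0.01 -0.17  0.01] 0.08744834503123469 0.0
0.182 [0.623  0.0289 0.0269]
0.187 [0.6221 0.0301 0.0264]
0.192 [0.6213 0.0313 0.0259]
```

To row units: -57 degrees / 90 = -0.6333.

>>> {"api": "send_rows", "payload": {"plan": [[[0,0,0,0,0,-0.6333],[0,0,0,0,0,-0.6333],[0,0,0,0,0,-0.6333],[0,0,0,0,0,-0.6333],[0,0,0,0,0,-0.6333],[0,0,0,0,0,-0.6333],[0,0,0,0,0,-0.6333],[0,0,0,0,0,-0.6333]]]}}

```text
clock: 3.58
tool_pos: [0.6221, 0.0307, 0.3]
orientation: [-180.0, -0.0, -179.1]
force: [-0.6, 0.4, 0.1]
opening: 0.088
gripper_force: 0.0
```

To row units: -57 degrees / 90 = -0.6333.

>>> {"api": "send_rows", "payload": {"plan": [[[0,0,0,0,0,-0.6333],[0,0,0,0,0,-0.6333],[0,0,0,0,0,-0.6333],[0,0,0,0,0,-0.6333],[0,0,0,0,0,-0.6333],[0,0,0,0,0,-0.6333],[0,0,0,0,0,-0.6333],[0,0,0,0,0,-0.6333]]]}}

```text
clock: 4.25
tool_pos: [0.6221, 0.0307, 0.3]
orientation: [180.0, -0.0, -122.1]
force: [0.4, 0.2, 0.6]
opening: 0.0872
gripper_force: 0.0
```

To row units: -57 degrees / 90 = -0.6333.

>>> {"api": "send_rows", "payload": {"plan": [[[0,0,0,0,0,-0.6333],[0,0,0,0,0,-0.6333],[0,0,0,0,0,-0.6333],[0,0,0,0,0,-0.6333],[0,0,0,0,0,-0.6333],[0,0,0,0,0,-0.6333],[0,0,0,0,0,-0.6333],[0,0,0,0,0,-0.6333]]]}}

```text
clock: 4.92
tool_pos: [0.6221, 0.0307, 0.3]
orientation: [180.0, 0.0, -65.1]
force: [0.2, 0.2, 0.3]
opening: 0.0877
gripper_force: 0.0
```

```bash
python3 v.py w3
```

```text
t 4.92 q [ 20.8  13.6   0.4  -0.  -76.9   4.2] p [0.6221 0.0307 0.3   ] rpy [179.99   0.   -65.09] F [0.2 0.2 0.3] M [ 0.07 -0.01  0.05] 0.08765743102437036 0.0
0.182 [0.6215 0.0315 0.0272]
0.187 [0.6221 0.0301 0.0267]
0.192 [0.6227 0.0287 0.0262]
```

To row units: 57 degrees / 90 = 0.6333.

>>> {"api": "send_rows", "payload": {"plan": [[[0,0,0,0,0,0.6333],[0,0,0,0,0,0.6333],[0,0,0,0,0,0.6333],[0,0,0,0,0,0.6333],[0,0,0,0,0,0.6333],[0,0,0,0,0,0.6333],[0,0,0,0,0,0.6333],[0,0,0,0,0,0.6333]]]}}

```text
clock: 5.63
tool_pos: [0.6221, 0.0307, 0.3]
orientation: [180.0, -0.0, -123.0]
force: [0.5, -0.3, 0.9]
opening: 0.0875
gripper_force: 0.0
```

To row units: 57 degrees / 90 = 0.6333.

>>> {"api": "send_rows", "payload": {"plan": [[[0,0,0,0,0,0.6333],[0,0,0,0,0,0.6333],[0,0,0,0,0,0.6333],[0,0,0,0,0,0.6333],[0,0,0,0,0,0.6333],[0,0,0,0,0,0.6333],[0,0,0,0,0,0.6333],[0,0,0,0,0,0.6333]]]}}

```text
clock: 6.3
tool_pos: [0.6221, 0.0307, 0.3]
orientation: [-180.0, -0.0, 180.0]
force: [0.1, -0.2, 0.1]
opening: 0.0875
gripper_force: 0.0
```

To row units: 57 degrees / 90 = 0.6333.

>>> {"api": "send_rows", "payload": {"plan": [[[0,0,0,0,0,0.6333],[0,0,0,0,0,0.6333],[0,0,0,0,0,0.6333],[0,0,0,0,0,0.6333],[0,0,0,0,0,0.6333],[0,0,0,0,0,0.6333],[0,0,0,0,0,0.6333],[0,0,0,0,0,0.6333]]]}}

```text
clock: 6.97
tool_pos: [0.6221, 0.0307, 0.3001]
orientation: [-180.0, -0.0, 123.0]
force: [-0.3, -0.0, 0.5]
opening: 0.0875
gripper_force: 0.0
```

To row units: 14 cm / 80 = 0.175, 13.5 cm / 80 = 0.1688.

>>> {"api": "send_rows", "payload": {"plan": [[[-0.0006,-0.0004,0.0375,0,0,0],[-0.0006,-0.0004,0.075,0,0,0],[-0.0006,-0.0004,0.1125,0,0,0],[-0.0006,-0.0004,0.1375,0,0,0],[-0.0006,-0.0004,0.1563,0,0,0],[-0.0006,-0.0004,0.1688,0,0,0],[-0.0006,-0.0004,0.175,0,0,0],[-0.0006,-0.0004,0.175,0,0,0]]]}}

```text
clock: 7.63
tool_pos: [0.6219, 0.03, 0.1593]
orientation: [-179.9, -0.0, 123.3]
force: [-1.3, -0.0, 0.5]
opening: 0.0876
gripper_force: 0.0
```

```bash
python3 -c "
from h import *
o=st();d([.6221,.0301,.16]);snap('wrist','w4')"
```

```text
t 7.63 q [  20.7   18.5  -11.5   -0.   -60.1 -167.4] p [0.6219 0.03   0.1593] rpy [-1.7992e+02 -2.0000e-02  1.2330e+02] F [-1.3 -0.   0.5] M [-0.03 -0.14  0.02] 0.0876280706396872 0.0
shift cm [-0.01  0.02 -0.07]
level rotvec [-0.08 -0.02  0.  ]
```

View pics/w4.png

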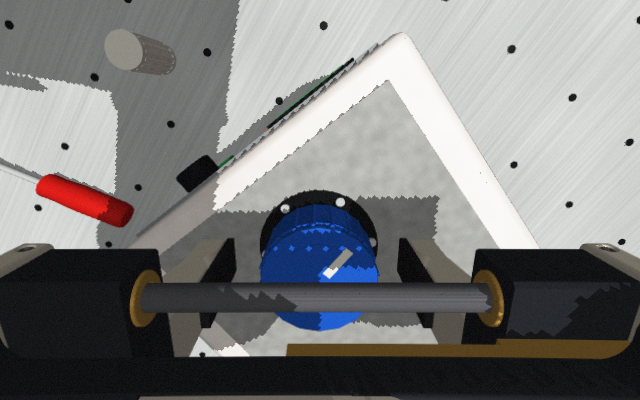

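The cap sits centred between the open fingers (cap columns 260–378, pads at 235 and 400). Next I close on it.

>>> {"api": "send_rows", "payload": {"plan": [[[0,0,0,0,0,0],[0,0,0,0,0,0],[0,0,0,0,0,0],[0,0,0,0,0,0],[0,0,0,0,0,0],[0,0,0,0,0,0]]], "fingers": 0.5}}

```text
clock: 8.18
tool_pos: [0.6226, 0.0304, 0.1604]
orientation: [179.9, 0.0, 123.3]
force: [-1.4, -0.2, 1.2]
opening: 0.0535
gripper_force: 30.1
```

```bash
python3 -c "
from h import *
st()"
```

```text
t 8.18 q [  20.7   18.5  -11.4   -0.   -60.1 -167.4] p [0.6226 0.0304 0.1604] rpy [1.7992e+02 1.0000e-02 1.2329e+02] F [-1.4 -0.2  1.2] M [-0.23  0.33  0.  ] 0.053523377403703366 30.101163771942083
```

To row units: -0.02 cm / 80 = -0.0003, -0.015 cm / 80 = -0.0002, -20 degrees / 90 = -0.2222.

>>> {"api": "send_rows", "payload": {"plan": [[[0,0,0,0,0,-0.0556],[0,0,-0.0001,0,0,-0.1111],[0,0,-0.0002,0,0,-0.1667],[0,0,-0.0003,0,0,-0.2222],[0,0,-0.0003,0,0,-0.2222]]]}}

```text
clock: 8.6
tool_pos: [0.6226, 0.0302, 0.1609]
orientation: [180.0, 0.0, 143.5]
force: [-0.5, 0.3, 3.6]
opening: 0.0536
gripper_force: 30.0
```

```bash
python3 -c "
from h import *
st()"
```

```text
t 8.6 q [  20.7   18.4  -11.4    0.   -60.1 -147.2] p [0.6226 0.0302 0.1609] rpy [1.7996e+02 5.0000e-02 1.4353e+02] F [-0.5  0.3  3.6] M [ 0.03 -0.16  0.08] 0.053556914764198264 29.998988877923694
```

To row units: -0.06 cm / 80 = -0.0008, -0.05 cm / 80 = -0.0006, -30 degrees / 90 = -0.3333.

>>> {"api": "send_rows", "payload": {"plan": [[[0,0,-0.0003,0,0,-0.0667],[0,0,-0.0004,0,0,-0.1333],[0,0,-0.0005,0,0,-0.2],[0,0,-0.0006,0,0,-0.2667],[0,0,-0.0008,0,0,-0.3333],[0,0,-0.0008,0,0,-0.3333]]]}}

```text
clock: 9.1
tool_pos: [0.6226, 0.0301, 0.1616]
orientation: [180.0, 0.1, 173.4]
force: [-0.0, -0.9, 3.8]
opening: 0.0538
gripper_force: 30.0
```

```bash
python3 -c "
from h import *
st()"
```

```text
t 9.1 q [  20.7   18.4  -11.3    0.   -60.2 -117.3] p [0.6226 0.0301 0.1616] rpy [1.7999e+02 7.0000e-02 1.7341e+02] F [-0.  -0.9  3.8] M [ 0.   -0.15  0.08] 0.05384111914228866 29.998906886430632
```

To row units: -0.11 cm / 80 = -0.0014, -0.1 cm / 80 = -0.0013, -49 degrees / 90 = -0.5444.

>>> {"api": "send_rows", "payload": {"plan": [[[0,0,-0.0003,0,0,-0.0778],[0,0,-0.0005,0,0,-0.1556],[0,0,-0.0007,0,0,-0.2333],[0,0,-0.0009,0,0,-0.3111],[0,0,-0.0011,0,0,-0.3889],[0,0,-0.0013,0,0,-0.4667],[0,0,-0.0014,0,0,-0.5444],[0,0,-0.0014,0,0,-0.5444]]]}}

```text
clock: 9.77
tool_pos: [0.6229, 0.0303, 0.1628]
orientation: [-179.9, 0.1, -137.7]
force: [0.6, 0.0, 4.7]
opening: 0.0535
gripper_force: 30.0
```

```bash
python3 -c "
from h import *
st()"
```

```text
t 9.77 q [ 20.7  18.4 -11.2   0.  -60.3 -68.4] p [0.6229 0.0303 0.1628] rpy [-1.7994e+02  9.0000e-02 -1.3767e+02] F [0.6 0.  4.7] M [ 0.24 -0.32  0.07] 0.053496540853594 29.998618262798118
```

To row units: -0.14 cm / 80 = -0.0018, -0.07 cm / 80 = -0.0009, -49 degrees / 90 = -0.5444.

>>> {"api": "send_rows", "payload": {"plan": [[[0,0,-0.0004,0,0,-0.0778],[0,0,-0.0006,0,0,-0.1556],[0,0,-0.0009,0,0,-0.2333],[0,0,-0.0011,0,0,-0.3111],[0,0,-0.0014,0,0,-0.3889],[0,0,-0.0016,0,0,-0.4667],[0,0,-0.0018,0,0,-0.5444],[0,0,-0.0018,0,0,-0.5444]]]}}

```text
clock: 10.43
tool_pos: [0.6228, 0.0305, 0.1641]
orientation: [-179.9, 0.0, -88.7]
force: [0.3, 1.7, 4.6]
opening: 0.0538
gripper_force: 30.0
```

```bash
python3 -c "
from h import *
st()"
```

```text
t 10.43 q [ 20.7  18.3 -11.1   0.  -60.5 -19.5] p [0.6228 0.0305 0.1641] rpy [-1.7991e+02  2.0000e-02 -8.8740e+01] F [0.3 1.7 4.6] M [ 0.47 -0.08 -0.01] 0.05382015679926811 29.998823587666266
```

To row units: -0.155 cm / 80 = -0.0019, -0.14 cm / 80 = -0.0018, -49 degrees / 90 = -0.5444.

>>> {"api": "send_rows", "payload": {"plan": [[[0,0,-0.0005,0,0,-0.0778],[0,0,-0.0008,0,0,-0.1556],[0,0,-0.001,0,0,-0.2333],[0,0,-0.0013,0,0,-0.3111],[0,0,-0.0015,0,0,-0.3889],[0,0,-0.0018,0,0,-0.4667],[0,0,-0.0019,0,0,-0.5444],[0,0,-0.0019,0,0,-0.5444]]]}}

```text
clock: 11.1
tool_pos: [0.6228, 0.0309, 0.1655]
orientation: [-179.9, -0.0, -39.8]
force: [0.9, 3.4, 5.2]
opening: 0.0536
gripper_force: 30.0
```

```bash
python3 -c "
from h import *
st()"
```

```text
t 11.1 q [ 20.7  18.2 -11.   -0.  -60.6  29.5] p [0.6228 0.0309 0.1655] rpy [-1.799e+02 -4.000e-02 -3.979e+01] F [0.9 3.4 5.2] M [1.31 0.01 0.01] 0.053575540715538494 29.998693783636554
```

To row units: -0.19 cm / 80 = -0.0024, -0.04 cm / 80 = -0.0005, -49 degrees / 90 = -0.5444.

>>> {"api": "send_rows", "payload": {"plan": [[[-0.0001,-0.0004,-0.0008,0,0,-0.0778],[-0.0001,-0.0004,-0.0011,0,0,-0.1556],[-0.0003,-0.0005,-0.0014,0,0,-0.2333],[-0.0003,-0.0005,-0.0016,0,0,-0.3111],[-0.0003,-0.0005,-0.0019,0,0,-0.3889],[-0.0003,-0.0005,-0.0021,0,0,-0.4667],[-0.0003,-0.0005,-0.0024,0,0,-0.5444],[-0.0003,-0.0005,-0.0024,0,0,-0.5444]]]}}

```text
clock: 11.77
tool_pos: [0.6223, 0.0306, 0.167]
orientation: [180.0, -0.0, 9.1]
force: [-0.1, 0.5, 3.9]
opening: 0.0538
gripper_force: 30.0
```

```bash
python3 -c "
from h import *
st()"
```

```text
t 11.77 q [ 20.7  18.2 -10.9   0.  -60.9  78.3] p [0.6223 0.0306 0.167 ] rpy [ 1.8e+02 -1.0e-02  9.1e+00] F [-0.1  0.5  3.9] M [0.25 0.02 0.03] 0.05384486234459507 29.998554013982357
```

To row units: -0.155 cm / 80 = -0.0019, -0.14 cm / 80 = -0.0018, -49 degrees / 90 = -0.5444.

>>> {"api": "send_rows", "payload": {"plan": [[[0,0,-0.0005,0,0,-0.0778],[0,0,-0.0008,0,0,-0.1556],[0,0,-0.001,0,0,-0.2333],[0,0,-0.0013,0,0,-0.3111],[0,0,-0.0015,0,0,-0.3889],[0,0,-0.0018,0,0,-0.4667],[0,0,-0.0019,0,0,-0.5444],[0,0,-0.0019,0,0,-0.5444]]]}}

```text
clock: 12.43
tool_pos: [0.6222, 0.0302, 0.1684]
orientation: [180.0, 0.0, 58.0]
force: [0.2, -0.3, 3.3]
opening: 0.0537
gripper_force: 30.0
```

```bash
python3 -c "
from h import *
st()"
```

```text
t 12.43 q [ 20.7  18.1 -10.8   0.  -61.1 127.3] p [0.6222 0.0302 0.1684] rpy [1.7999e+02 2.0000e-02 5.8020e+01] F [ 0.2 -0.3  3.3] M [-0.16 -0.12  0.02] 0.05372558941873157 29.99850042611797
```

To row units: -0.12 cm / 80 = -0.0015, -0.11 cm / 80 = -0.0014, -40 degrees / 90 = -0.4444.

>>> {"api": "send_rows", "payload": {"plan": [[[0,0,-0.0004,0,0,-0.0778],[0,0,-0.0006,0,0,-0.1556],[0,0,-0.0009,0,0,-0.2333],[0,0,-0.0011,0,0,-0.3111],[0,0,-0.0014,0,0,-0.3889],[0,0,-0.0015,0,0,-0.4444],[0,0,-0.0015,0,0,-0.4444]]]}}

```text
clock: 13.02
tool_pos: [0.6222, 0.0304, 0.1696]
orientation: [-180.0, 0.0, 97.9]
force: [-1.1, -0.7, 3.1]
opening: 0.0539
gripper_force: 30.0
```

```bash
python3 -c "
from h import *
st()"
```

```text
t 13.02 q [ 20.7  18.  -10.7   0.  -61.2 167.1] p [0.6222 0.0304 0.1696] rpy [-1.7999e+02  1.0000e-02  9.7880e+01] F [-1.1 -0.7  3.1] M [-0.14 -0.19  0.06] 0.05388507372320952 29.9989612020363
```

>>> {"api": "send_rows", "payload": {"plan": [[[0,0,0,0,0,0],[0,0,0,0,0,0],[0,0,0,0,0,0],[0,0,0,0,0,0]]], "fingers": 0.8}}

```text
clock: 13.35
tool_pos: [0.6219, 0.0305, 0.1691]
orientation: [-179.9, -0.0, 98.1]
force: [-0.6, -0.7, -0.6]
opening: 0.0688
gripper_force: 0.0
```

```bash
python3 v.py w5
```

```text
t 13.35 q [ 20.7  18.1 -10.8  -0.  -61.2 167.4] p [0.6219 0.0305 0.1691] rpy [-179.94   -0.     98.09] F [-0.6 -0.7 -0.6] M [-0.11 -0.15  0.  ] 0.06875333228655961 0.0
0.182 [0.6228 0.0243 0.0296]
0.187 [0.6224 0.0272 0.0286]
0.192 [0.622  0.0302 0.0276]
```

To row units: 57 degrees / 90 = 0.6333.

>>> {"api": "send_rows", "payload": {"plan": [[[0,0,0,0,0,0.6333],[0,0,0,0,0,0.6333],[0,0,0,0,0,0.6333],[0,0,0,0,0,0.6333],[0,0,0,0,0,0.6333],[0,0,0,0,0,0.6333],[0,0,0,0,0,0.6333],[0,0,0,0,0,0.6333]]]}}

```text
clock: 14.07
tool_pos: [0.6221, 0.0305, 0.1694]
orientation: [-180.0, 0.0, 40.8]
force: [-0.7, -0.3, 0.2]
opening: 0.0699
gripper_force: 0.0
```

To row units: 57 degrees / 90 = 0.6333.

>>> {"api": "send_rows", "payload": {"plan": [[[0,0,0,0,0,0.6333],[0,0,0,0,0,0.6333],[0,0,0,0,0,0.6333],[0,0,0,0,0,0.6333],[0,0,0,0,0,0.6333],[0,0,0,0,0,0.6333],[0,0,0,0,0,0.6333],[0,0,0,0,0,0.6333]]]}}

```text
clock: 14.73
tool_pos: [0.6221, 0.0306, 0.1694]
orientation: [180.0, 0.0, -16.2]
force: [-0.1, -0.2, 0.1]
opening: 0.0699
gripper_force: 0.0
```

To row units: 57 degrees / 90 = 0.6333.

>>> {"api": "send_rows", "payload": {"plan": [[[0,0,0,0,0,0.6333],[0,0,0,0,0,0.6333],[0,0,0,0,0,0.6333],[0,0,0,0,0,0.6333],[0,0,0,0,0,0.6333],[0,0,0,0,0,0.6333],[0,0,0,0,0,0.6333],[0,0,0,0,0,0.6333]]]}}

```text
clock: 15.4
tool_pos: [0.6221, 0.0306, 0.1694]
orientation: [180.0, 0.0, -73.2]
force: [-0.2, -0.2, 0.5]
opening: 0.0699
gripper_force: 0.0
```

To row units: 57 degrees / 90 = 0.6333.

>>> {"api": "send_rows", "payload": {"plan": [[[0,0,0,0,0,0.6333],[0,0,0,0,0,0.6333],[0,0,0,0,0,0.6333],[0,0,0,0,0,0.6333],[0,0,0,0,0,0.6333],[0,0,0,0,0,0.6333],[0,0,0,0,0,0.6333],[0,0,0,0,0,0.6333]]]}}

```text
clock: 16.07
tool_pos: [0.6221, 0.0305, 0.1694]
orientation: [180.0, -0.0, -130.2]
force: [-0.5, 0.2, -0.1]
opening: 0.0708
gripper_force: 0.0
```

To row units: 57 degrees / 90 = 0.6333.

>>> {"api": "send_rows", "payload": {"plan": [[[0,0,0,0,0,0.6333],[0,0,0,0,0,0.6333],[0,0,0,0,0,0.6333],[0,0,0,0,0,0.6333],[0,0,0,0,0,0.6333],[0,0,0,0,0,0.6333],[0,0,0,0,0,0.6333],[0,0,0,0,0,0.6333]]]}}

```text
clock: 16.73
tool_pos: [0.6221, 0.0305, 0.1694]
orientation: [-180.0, -0.0, 172.8]
force: [0.5, -0.2, -1.0]
opening: 0.0701
gripper_force: 0.0
```

To row units: 49 degrees / 90 = 0.5444.

>>> {"api": "send_rows", "payload": {"plan": [[[0,0,0,0,0,0.5444],[0,0,0,0,0,0.5444],[0,0,0,0,0,0.5444],[0,0,0,0,0,0.5444],[0,0,0,0,0,0.5444],[0,0,0,0,0,0.5444],[0,0,0,0,0,0.5444],[0,0,0,0,0,0.5444]]]}}

```text
clock: 17.4
tool_pos: [0.6222, 0.0306, 0.1694]
orientation: [-180.0, -0.0, 123.9]
force: [-0.0, 0.1, 0.4]
opening: 0.07
gripper_force: 0.0
```

```bash
python3 -c "
from h import *
o=st();d([.6221,.0301,.1690]);snap('wrist','w6')"
```

```text
t 17.4 q [  20.7   18.1  -10.7   -0.   -61.2 -166.8] p [0.6222 0.0306 0.1694] rpy [-1.7999e+02 -1.0000e-02  1.2393e+02] F [-0.   0.1  0.4] M [-0.05 -0.15  0.02] 0.06995913236032436 0.0
shift cm [-0.04 -0.03  0.04]
level rotvec [-0.01 -0.01  0.  ]
```

View pics/w6.png

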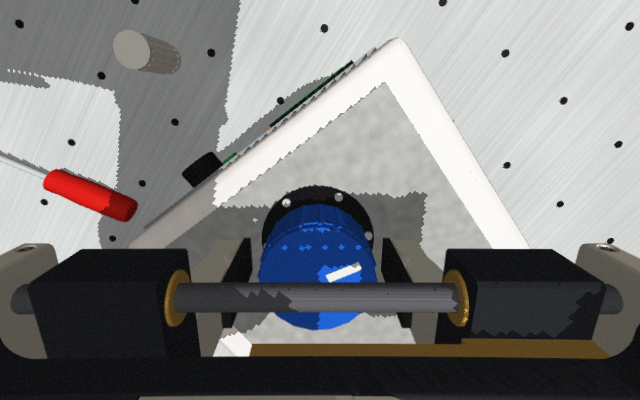

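The cap is still centred between the pads (259–377 against 251/385) and visibly higher. Next I regrip.

To row units: -0.04 cm / 80 = -0.0005, -0.03 cm / 80 = -0.0004.

>>> {"api": "send_rows", "payload": {"plan": [[[-0.0005,-0.0004,0,0,0,0],[-0.0005,-0.0004,0,0,0,0],[-0.0005,-0.0004,0,0,0,0],[-0.0005,-0.0004,0,0,0,0],[-0.0005,-0.0004,0,0,0,0],[-0.0005,-0.0004,0,0,0,0]]], "fingers": 0.5}}

```text
clock: 17.95
tool_pos: [0.6225, 0.0302, 0.1696]
orientation: [180.0, 0.0, 124.3]
force: [0.8, 0.9, -1.0]
opening: 0.0534
gripper_force: 30.0
```

To row units: -0.1 cm / 80 = -0.0013, -0.08 cm / 80 = -0.001, -28 degrees / 90 = -0.3111.

>>> {"api": "send_rows", "payload": {"plan": [[[0,0,-0.0005,0,0,-0.0778],[0,0,-0.0008,0,0,-0.1556],[0,0,-0.001,0,0,-0.2333],[0,0,-0.0013,0,0,-0.3111],[0,0,-0.0013,0,0,-0.3111]]]}}

```text
clock: 18.37
tool_pos: [0.6219, 0.0299, 0.1705]
orientation: [-180.0, -0.0, 152.6]
force: [0.6, -1.1, -1.3]
opening: 0.0536
gripper_force: 30.0
```

```bash
python3 -c "
from h import *
st()"
```

```text
t 18.37 q [  20.7   18.   -10.7    0.   -61.4 -138.1] p [0.6219 0.0299 0.1705] rpy [-1.7997e+02 -3.0000e-02  1.5263e+02] F [ 0.6 -1.1 -1.3] M [-0.19 -0.19  0.05] 0.05364804067411076 29.997136595193297
```

To row units: -0.13 cm / 80 = -0.0016, -0.12 cm / 80 = -0.0015, -49 degrees / 90 = -0.5444.

>>> {"api": "send_rows", "payload": {"plan": [[[0,0,-0.0003,0,0,-0.0778],[0,0,-0.0005,0,0,-0.1556],[0,0,-0.0008,0,0,-0.2333],[0,0,-0.001,0,0,-0.3111],[0,0,-0.0013,0,0,-0.3889],[0,0,-0.0015,0,0,-0.4667],[0,0,-0.0016,0,0,-0.5444],[0,0,-0.0016,0,0,-0.5444]]]}}

```text
clock: 19.03
tool_pos: [0.6224, 0.0302, 0.1718]
orientation: [180.0, 0.0, -158.6]
force: [2.2, 1.4, -2.3]
opening: 0.0535
gripper_force: 30.0
```

```bash
python3 -c "
from h import *
st()"
```

```text
t 19.03 q [ 20.7  18.  -10.6  -0.  -61.5 -89.3] p [0.6224 0.0302 0.1718] rpy [ 1.800e+02  2.000e-02 -1.586e+02] F [ 2.2  1.4 -2.3] M [ 0.43 -0.88  0.1 ] 0.0535405145610959 29.99687380855903
```

To row units: -0.12 cm / 80 = -0.0015, -0.03 cm / 80 = -0.0004, -49 degrees / 90 = -0.5444.

>>> {"api": "send_rows", "payload": {"plan": [[[-0.0004,0.0001,-0.0001,0,0,-0.0778],[-0.0004,0.0001,-0.0004,0,0,-0.1556],[-0.0004,0.0001,-0.0006,0,0,-0.2333],[-0.0004,0.0001,-0.0009,0,0,-0.3111],[-0.0004,0.0001,-0.0011,0,0,-0.3889],[-0.0004,0.0001,-0.0013,0,0,-0.4667],[-0.0004,0.0001,-0.0015,0,0,-0.5444],[-0.0004,0.0001,-0.0015,0,0,-0.5444]]]}}

```text
clock: 19.7
tool_pos: [0.6227, 0.0307, 0.1731]
orientation: [-180.0, 0.0, -109.8]
force: [2.8, 2.0, -1.0]
opening: 0.0535
gripper_force: 30.0
```

```bash
python3 -c "
from h import *
st()"
```

```text
t 19.7 q [ 20.7  17.9 -10.4  -0.  -61.6 -40.5] p [0.6227 0.0307 0.1731] rpy [-1.7998e+02  4.0000e-02 -1.0976e+02] F [ 2.8  2.  -1. ] M [ 1.03 -0.55  0.06] 0.053527061549767135 29.997297388035804
```

To row units: -0.13 cm / 80 = -0.0016, -0.06 cm / 80 = -0.0008, -49 degrees / 90 = -0.5444.

>>> {"api": "send_rows", "payload": {"plan": [[[-0.0004,-0.0003,-0.0003,0,0,-0.0778],[-0.0006,-0.0003,-0.0005,0,0,-0.1556],[-0.0006,-0.0003,-0.0008,0,0,-0.2333],[-0.0006,-0.0003,-0.001,0,0,-0.3111],[-0.0006,-0.0003,-0.0013,0,0,-0.3889],[-0.0006,-0.0003,-0.0015,0,0,-0.4667],[-0.0006,-0.0003,-0.0016,0,0,-0.5444],[-0.0006,-0.0003,-0.0016,0,0,-0.5444]]]}}

```text
clock: 20.37
tool_pos: [0.6231, 0.0309, 0.1753]
orientation: [-179.9, -0.0, -60.9]
force: [-2.2, 1.8, 4.3]
opening: 0.0536
gripper_force: 30.0
```

```bash
python3 -c "
from h import *
st()"
```

```text
t 20.37 q [ 20.7  17.8 -10.3   0.  -61.9   8.4] p [0.6231 0.0309 0.1753] rpy [-1.7994e+02 -2.0000e-02 -6.0850e+01] F [-2.2  1.8  4.3] M [0.73 0.38 0.  ] 0.05363982792693248 29.999001079704612
```

To row units: -0.1 cm / 80 = -0.0013, -0.08 cm / 80 = -0.001, -14 degrees / 90 = -0.1556.

>>> {"api": "send_rows", "payload": {"plan": [[[0,0,-0.0004,0,0,-0.0778],[0,0,-0.0008,0,0,-0.1556],[0,0,-0.001,0,0,-0.1556],[0,0,-0.0013,0,0,-0.1556],[0,0,-0.0013,0,0,-0.1556]]]}}

```text
clock: 20.78
tool_pos: [0.6228, 0.0308, 0.1757]
orientation: [-180.0, -0.0, -47.2]
force: [-1.4, 3.3, 5.1]
opening: 0.0536
gripper_force: 30.0
```

```bash
python3 -c "
from h import *
st()"
```

```text
t 20.78 q [ 20.7  17.8 -10.2  -0.  -62.   22.1] p [0.6228 0.0308 0.1757] rpy [-179.99   -0.    -47.18] F [-1.4  3.3  5.1] M [1.05 0.54 0.01] 0.05361922983281991 30.001254016533494
```

To row units: -0.2 cm / 80 = -0.0025, -0.01 cm / 80 = -0.0001.

>>> {"api": "send_rows", "payload": {"plan": [[[-0.0005,-0.0001,-0.0006,0,0,0],[-0.0005,-0.0001,-0.0013,0,0,0],[-0.0005,-0.0001,-0.0019,0,0,0],[-0.0005,-0.0001,-0.0025,0,0,0],[-0.0005,-0.0001,-0.0025,0,0,0]]]}}

```text
clock: 21.2
tool_pos: [0.6227, 0.0308, 0.1776]
orientation: [180.0, -0.0, -46.8]
force: [0.7, 0.3, 2.7]
opening: 0.0537
gripper_force: 30.0
```

```bash
python3 -c "
from h import *
st()"
```

```text
t 21.2 q [ 20.8  17.7 -10.1   0.  -62.2  22.5] p [0.6227 0.0308 0.1776] rpy [ 1.800e+02 -2.000e-02 -4.676e+01] F [0.7 0.3 2.7] M [ 0.12 -0.01 -0.03] 0.05370447397718358 30.000623466912657
```

Free of the thread: only the spring load remains and it is falling. I lift slowly and straight up.

To row units: -1.2 cm / 80 = -0.015, -1 cm / 80 = -0.0125.

>>> {"api": "send_rows", "payload": {"plan": [[[0,0,-0.0013,0,0,0],[0,0,-0.0025,0,0,0],[0,0,-0.0038,0,0,0],[0,0,-0.0056,0,0,0],[0,0,-0.0075,0,0,0],[0,0,-0.01,0,0,0],[0,0,-0.0125,0,0,0],[0,0,-0.015,0,0,0]]]}}

```text
clock: 21.87
tool_pos: [0.6222, 0.031, 0.1891]
orientation: [179.9, 0.0, -46.7]
force: [-0.2, 0.6, -0.8]
opening: 0.0533
gripper_force: 30.0
```

To row units: -6 cm / 80 = -0.075, -5 cm / 80 = -0.0625.

>>> {"api": "send_rows", "payload": {"plan": [[[0,0,-0.0038,0,0,0],[0,0,-0.0088,0,0,0],[0,0,-0.015,0,0,0],[0,0,-0.025,0,0,0],[0,0,-0.0375,0,0,0],[0,0,-0.05,0,0,0],[0,0,-0.0625,0,0,0],[0,0,-0.075,0,0,0]]]}}

```text
clock: 22.53
tool_pos: [0.6228, 0.0311, 0.2509]
orientation: [-180.0, -0.0, -46.7]
force: [1.4, -0.6, -1.1]
opening: 0.0539
gripper_force: 30.0
```

```bash
python3 - <<'E'
from h import *
import pickle
o=st()
S=pickle.load(open('s.pkl','rb'))
snap('wrist','w7')
# tray outer corners refined from w1 is partial; top view: fit
t=S['top'];im=t['img'].astype(int);m=((im[...,0]-im[...,2])>6).astype(np.uint8)
m[:185]=0;m[253:]=0;m[:,:400]=0;m[:,462:]=0
m=cv2.morphologyEx(m,cv2.MORPH_CLOSE,np.ones((5,5)))
c=max(cv2.findContours(m,0,2)[0],key=cv2.contourArea);r=cv2.minAreaRect(c)
P=np.array([plane(t,*q,.012)[:2] for q in cv2.boxPoints(r)]);print(r);print(np.round(P,3).tolist(),P.mean(0))
print([round(float(np.linalg.norm(P[i]-P[i-1])),3) for i in range(4)])
tx,ty=P.mean(0);d([tx,ty,.26])
E
```

```text
t 22.53 q [ 20.8  14.9  -4.1   0.  -70.9  22.5] p [0.6228 0.0311 0.2509] rpy [-1.7996e+02 -2.0000e-02 -4.6700e+01] F [ 1.4 -0.6 -1.1] M [ 0.02 -0.07  0.02] 0.05386940352713705 29.99945931136608
((430.4505920410156, 218.15879821777344), (43.80198669433594, 50.70759201049805), 4.289153099060059)
[[0.432, -0.274], [0.583, -0.285], [0.575, -0.418], [0.423, -0.407]] [ 0.5030248  -0.34610509]
[0.132, 0.151, 0.133, 0.152]
shift cm [19.16 34.65 -0.74]
level rotvec [-0.18 -0.13  0.  ]
```

View pics/w7.png

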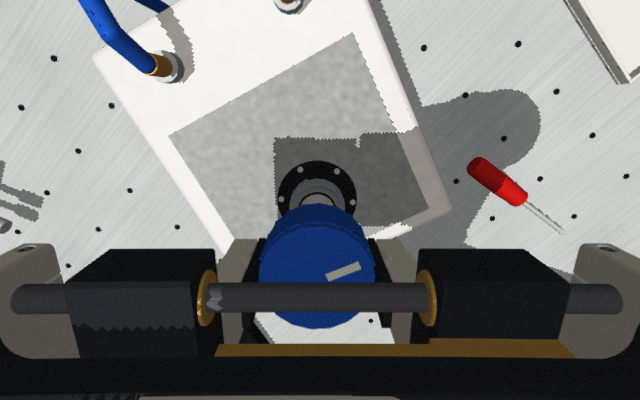

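The wrist view shows the cap in the fingers (259–376), with the neck (317,200) below it. The tray measures 151 × 132 mm, as it should. I carry the cap over.

To row units: 20.8 cm / 80 = 0.26, 18.1 cm / 80 = 0.2263, 39 degrees / 90 = 0.4333.

>>> {"api": "send_rows", "payload": {"plan": [[[0.0125,0.025,-0.0088,0,0,0.0444],[0.0313,0.0563,-0.0088,0,0,0.1],[0.05,0.09,-0.0088,0,0,0.1556],[0.0688,0.125,-0.0088,0,0,0.2111],[0.0875,0.1588,-0.0088,0,0,0.2667],[0.1063,0.1925,-0.0088,0,0,0.3222],[0.125,0.2263,-0.0088,0,0,0.3778],[0.1438,0.26,-0.0088,0,0,0.4333]]]}}

```text
clock: 23.25
tool_pos: [0.5495, -0.1966, 0.2569]
orientation: [-180.0, 0.0, -85.9]
force: [-0.2, -0.4, -0.1]
opening: 0.0542
gripper_force: 30.0
```

```bash
python3 -c "
from h import *
st();d([.503,-.346,.26])"
```

```text
t 23.25 q [ -0.5  10.9  -8.6  -0.  -70.5   4.6] p [ 0.5495 -0.1966  0.2569] rpy [-179.97    0.    -85.95] F [-0.2 -0.4 -0.1] M [ 0.   -0.15  0.  ] 0.054245713054469784 29.994789739139378
shift cm [14.57  5.69 -0.31]
level rotvec [-0.03  0.   -0.  ]
```

To row units: 14.6 cm / 80 = 0.1825, 14.2 cm / 80 = 0.1775, 8 degrees / 90 = 0.0889.

>>> {"api": "send_rows", "payload": {"plan": [[[0.0313,0.0125,-0.0025,0,0,0.0222],[0.065,0.025,-0.0025,0,0,0.0444],[0.1,0.0388,-0.0025,0,0,0.0667],[0.1338,0.0525,-0.0025,0,0,0.0889],[0.16,0.0625,-0.0025,0,0,0.0889],[0.1775,0.07,-0.0025,0,0,0.0889],[0.1825,0.0713,-0.0025,0,0,0.0889],[0.1825,0.0713,-0.0025,0,0,0.0889]]]}}

```text
clock: 23.92
tool_pos: [0.5037, -0.3462, 0.2584]
orientation: [180.0, 0.0, -93.8]
force: [-0.3, 0.3, 0.4]
opening: 0.0539
gripper_force: 30.0
```

```bash
python3 - <<'E'
from h import *
st();d([.503,-.346,.26]);s=snap('wrist','w8');np.save('w8.npy',s,allow_pickle=True);t=snap('top','t8')
E
```

```text
t 23.92 q [-16.2  13.5  -5.    0.  -71.5  12.4] p [ 0.5037 -0.3462  0.2584] rpy [179.99   0.   -93.82] F [-0.3  0.3  0.4] M [ 0.1  -0.13 -0.  ] 0.053922151648308464 29.99924422474578
shift cm [-0.01  0.08 -0.16]
level rotvec [0.01 0.   0.  ]
```

View pics/w8.png

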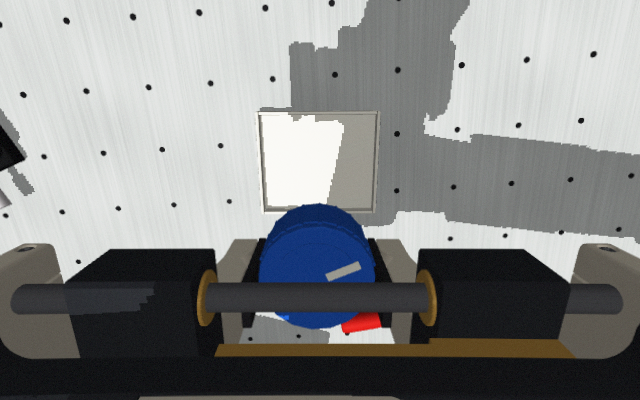

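The cap is held at (317,265); the tray's rim corners show at about (258,112), (379,111), (376,212) and (264,212).

```bash
python3 - <<'E'
from h import *
import pickle
s=np.load('w8.npy',allow_pickle=True).item();t=pickle.load(open('s.pkl','rb'))['top']
w=[(258,112),(379,111),(376,212),(264,212)]
P=np.array([plane(s,*q,.018)[:2] for q in w]);print(np.round(P,3).tolist(),P.mean(0),[round(float(np.linalg.norm(P[i]-P[i-1])),3) for i in range(4)])
c=plane(s,*[0,0],.0);
# crossing of the diagonals in each picture = tray centre at rim height
def X(q):
    q=[np.array([*a,1.]) for a in q];x=np.cross(np.cross(q[0],q[2]),np.cross(q[1],q[3]));return x[:2]/x[2]
box=cv2.boxPoints(((430.45,218.16),(43.8,50.7),4.29))
print(X(w),X(box),tri(ray(s,*X(w)),ray(t,*X(box))))
E
```

```text
[[0.568, -0.414], [0.425, -0.406], [0.43, -0.279], [0.576, -0.288]] [ 0.49982152 -0.34686463] [0.126, 0.144, 0.127, 0.146]
[319.00042702 163.69527714] [430.45001221 218.16000366] (array([ 0.50150011, -0.34602034,  0.01087624]), [1.35, 1.35])
```

To row units: 20 cm / 80 = 0.25, 19 cm / 80 = 0.2375.

>>> {"api": "send_rows", "payload": {"plan": [[[0,0.0025,0.025,0,0,0],[0,0.0025,0.0625,0,0,0],[0,0.0025,0.1,0,0,0],[0,0.0025,0.1375,0,0,0],[0,0.0025,0.175,0,0,0],[0,0.0025,0.2125,0,0,0],[0,0.0025,0.2375,0,0,0],[0,0.0025,0.25,0,0,0]]]}}

```text
clock: 24.68
tool_pos: [0.5011, -0.3433, 0.0555]
orientation: [179.8, 0.1, -93.7]
force: [-0.4, -0.2, -0.1]
opening: 0.0538
gripper_force: 30.0
```

To row units: 4 cm / 80 = 0.05, 3.8 cm / 80 = 0.0475.

>>> {"api": "send_rows", "payload": {"plan": [[[0,0,0.0125,0,0,0],[0,0,0.025,0,0,0],[0,0,0.035,0,0,0],[0,0,0.0413,0,0,0],[0,0,0.045,0,0,0],[0,0,0.0475,0,0,0],[0,0,0.05,0,0,0],[0,0,0.05,0,0,0]]]}}

```text
clock: 25.35
tool_pos: [0.5023, -0.3451, 0.0185]
orientation: [-180.0, -0.0, -93.7]
force: [0.5, 0.1, -0.5]
opening: 0.0537
gripper_force: 30.0
```

```bash
python3 -c "
from h import *
st()"
```

```text
t 25.35 q [-16.2  26.2 -21.4  -0.  -42.4  12.4] p [ 0.5023 -0.3451  0.0185] rpy [-179.98   -0.    -93.72] F [ 0.5  0.1 -0.5] M [ 0.11 -0.08  0.01] 0.053748609110056945 29.999386856798083
```

Now creeping down in 1 mm rows.

To row units: 0.85 cm / 80 = 0.0106, 0.8 cm / 80 = 0.01.

>>> {"api": "send_rows", "payload": {"plan": [[[0,0,0.0019,0,0,0],[0,0,0.0038,0,0,0],[0,0,0.0056,0,0,0],[0,0,0.0075,0,0,0],[0,0,0.0088,0,0,0],[0,0,0.01,0,0,0],[0,0,0.0106,0,0,0],[0,0,0.0106,0,0,0]]]}}

```text
clock: 26.02
tool_pos: [0.5021, -0.345, 0.0097]
orientation: [180.0, 0.0, -93.7]
force: [0.3, 0.2, -2.3]
opening: 0.0534
gripper_force: 30.0
```

To row units: 0.08 cm / 80 = 0.001, 0.06 cm / 80 = 0.0008.

>>> {"api": "send_rows", "payload": {"plan": [[[0,0,0.0003,0,0,0],[0,0,0.0005,0,0,0],[0,0,0.0008,0,0,0],[0,0,0.001,0,0,0],[0,0,0.001,0,0,0]]]}}

```text
clock: 26.43
tool_pos: [0.5022, -0.345, 0.0091]
orientation: [-180.0, 0.0, -93.7]
force: [-0.5, -1.0, -1.1]
opening: 0.0535
gripper_force: 30.0
```

```bash
python3 -c "
from h import *
st()"
```

```text
t 26.43 q [-16.1  26.9 -21.8  -0.  -41.3  12.4] p [ 0.5022 -0.345   0.0091] rpy [-180.      0.    -93.71] F [-0.5 -1.  -1.1] M [ 0.04 -0.02 -0.  ] 0.05354553515692878 29.999454310163856
```

To row units: 0.1 cm / 80 = 0.0013, 0.02 cm / 80 = 0.0003.

>>> {"api": "send_rows", "payload": {"plan": [[[0,0,0.0003,0,0,0],[0,0,0.0006,0,0,0],[0,0,0.0009,0,0,0],[0,0,0.0013,0,0,0],[0,0,0.0013,0,0,0]]]}}

```text
clock: 26.85
tool_pos: [0.5021, -0.345, 0.008]
orientation: [180.0, 0.0, -93.7]
force: [0.4, 0.3, -1.1]
opening: 0.0537
gripper_force: 30.0
```

```bash
python3 -c "
from h import *
st()"
```

```text
t 26.85 q [-16.1  27.  -21.8   0.  -41.2  12.4] p [ 0.5021 -0.345   0.008 ] rpy [179.99   0.   -93.71] F [ 0.4  0.3 -1.1] M [ 0.09 -0.1  -0.03] 0.0537333471950511 29.999375576153398
```

To row units: 0.1 cm / 80 = 0.0013, 0.07 cm / 80 = 0.0009.

>>> {"api": "send_rows", "payload": {"plan": [[[0,0,0.0003,0,0,0],[0,0,0.0006,0,0,0],[0,0,0.0009,0,0,0],[0,0,0.0013,0,0,0],[0,0,0.0013,0,0,0]]]}}

```text
clock: 27.27
tool_pos: [0.5022, -0.345, 0.007]
orientation: [180.0, 0.0, -93.7]
force: [-1.0, 0.1, 0.1]
opening: 0.0538
gripper_force: 30.0
```

```bash
python3 -c "
from h import *
st()"
```

```text
t 27.27 q [-16.1  27.1 -21.9   0.  -41.1  12.4] p [ 0.5022 -0.345   0.007 ] rpy [180.     0.   -93.71] F [-1.   0.1  0.1] M [ 0.08 -0.02 -0.02] 0.0538198025524417 29.999345638789237
```

>>> {"api": "send_rows", "payload": {"plan": [[[0,0,0.0003,0,0,0],[0,0,0.0006,0,0,0],[0,0,0.0009,0,0,0],[0,0,0.0013,0,0,0],[0,0,0.0013,0,0,0]]]}}

```text
clock: 27.68
tool_pos: [0.5022, -0.3451, 0.0062]
orientation: [-180.0, -0.0, -93.7]
force: [0.0, 0.5, 0.0]
opening: 0.0536
gripper_force: 30.0
```

```bash
python3 -c "
from h import *
st()"
```

```text
t 27.68 q [-16.1  27.1 -21.9   0.  -41.   12.4] p [ 0.5022 -0.3451  0.0062] rpy [-180.     -0.    -93.71] F [0.  0.5 0. ] M [ 0.23  0.1  -0.02] 0.05360308463160895 29.999801649246365
```

To row units: 0.08 cm / 80 = 0.001, 0.02 cm / 80 = 0.0003.

>>> {"api": "send_rows", "payload": {"plan": [[[0,0,0.0003,0,0,0],[0,0,0.0005,0,0,0],[0,0,0.0008,0,0,0],[0,0,0.001,0,0,0],[0,0,0.001,0,0,0]]]}}

```text
clock: 28.1
tool_pos: [0.5022, -0.3451, 0.0062]
orientation: [-180.0, -0.0, -93.7]
force: [-3.3, 2.2, 8.4]
opening: 0.0535
gripper_force: 30.0
```

```bash
python3 -c "
from h import *
st();s=snap('side','s9')
im=s['img'][130:230,280:410,::-1];cv2.imwrite('pics/s9c.png',cv2.resize(im,None,fx=6,fy=6,interpolation=cv2.INTER_CUBIC))"
```

```text
t 28.1 q [-16.1  27.1 -21.9   0.  -40.9  12.4] p [ 0.5022 -0.3451  0.0062] rpy [-1.7999e+02 -1.0000e-02 -9.3700e+01] F [-3.3  2.2  8.4] M [0.95 0.9  0.  ] 0.05350089883308679 30.0016016070731
```

View pics/s9c.png

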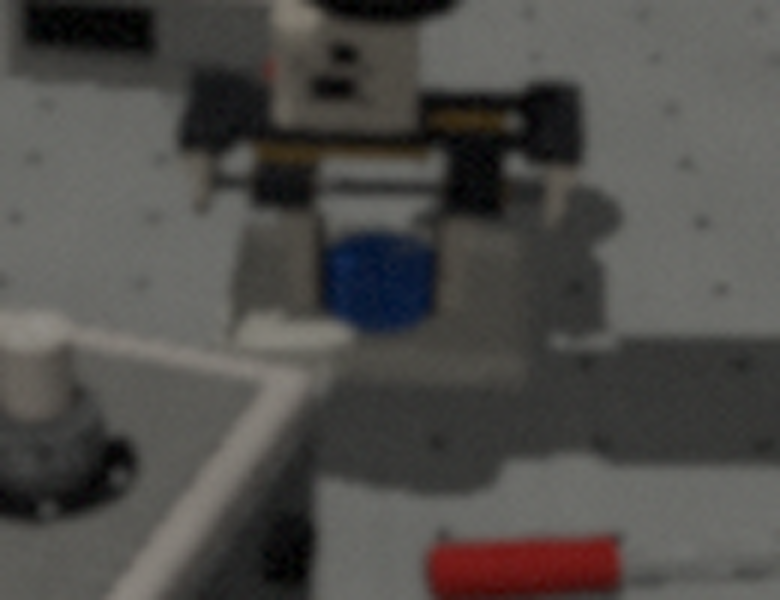

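The side view shows the cap in the tray between the fingers, and 8 N confirms contact with the floor. I ease off, open and rise.

To row units: -0.06 cm / 80 = -0.0008, -0.03 cm / 80 = -0.0004.

>>> {"api": "send_rows", "payload": {"plan": [[[0,0,-0.0004,0,0,0],[0,0,-0.0008,0,0,0],[0,0,-0.0008,0,0,0]]]}}

```text
clock: 28.4
tool_pos: [0.5022, -0.345, 0.0062]
orientation: [-180.0, -0.0, -93.7]
force: [-1.4, 1.3, 5.1]
opening: 0.0539
gripper_force: 30.0
```

>>> {"api": "send_rows", "payload": {"plan": [[[0,0,0,0,0,0],[0,0,0,0,0,0],[0,0,0,0,0,0],[0,0,0,0,0,0],[0,0,0,0,0,0],[0,0,0,0,0,0]]], "fingers": 0.78}}

```text
clock: 28.9
tool_pos: [0.5022, -0.3451, 0.0057]
orientation: [180.0, 0.0, -93.7]
force: [0.3, 0.0, 0.1]
opening: 0.068
gripper_force: 0.0
```

To row units: -14 cm / 80 = -0.175, -11 cm / 80 = -0.1375.

>>> {"api": "send_rows", "payload": {"plan": [[[0,0,-0.0063,0,0,0],[0,0,-0.0188,0,0,0],[0,0,-0.0375,0,0,0],[0,0,-0.0625,0,0,0],[0,0,-0.1,0,0,0],[0,0,-0.1375,0,0,0],[0,0,-0.175,0,0,0],[0,0,-0.175,0,0,0]]]}}

```text
clock: 29.57
tool_pos: [0.5055, -0.3468, 0.1539]
orientation: [-179.4, -0.3, -93.6]
force: [1.0, -0.7, 0.6]
opening: 0.0683
gripper_force: 0.0
```

```bash
python3 -c "
from h import *
st();s=snap('wrist','w10')
for z in(.03,.0346,.04):print(z,np.round(topc(s,z),4))"
```

```text
t 29.57 q [-16.1  17.6 -13.7   0.1 -58.1  12.4] p [ 0.5055 -0.3468  0.1539] rpy [-179.42   -0.25  -93.64] F [ 1.  -0.7  0.6] M [-0.03 -0.28  0.02] 0.06832816202823007 0.0
0.03 [ 0.5018 -0.3467  0.0268]
0.0346 [ 0.5018 -0.348   0.0263]
0.04 [ 0.5017 -0.3496  0.0258]
```

View pics/w10.png

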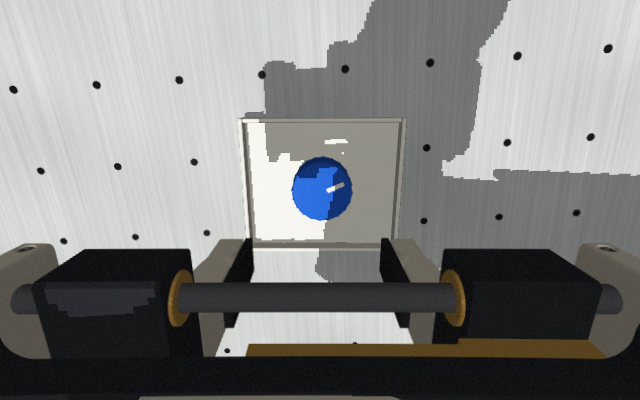

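The wrist view shows the cap upright and flat at (322,188) in the middle of the tray, with the gripper clear of it. I hand in the job.

```bash
python3 -c "
from plant import ctrl
print(ctrl.close_job())"
```

```text
the job is handed in; nothing more can be done
None
```

The blue cap was unscrewed, kept in hand as the thread let go, and set down upright near the middle of the white tray; I handed the job in at about 30 s, but the hand-in returned no verdict.

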